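Serve walnuts from the lever dispenser

ROBOT

A 6-joint arm with a two-finger parallel gripper is mounted at the origin on the work surface. World frame = base frame: x ahead of the robot, y to its left, z up, the work surface at z = 0. Lengths are in m, angles in rad, forces in N, time in s.
With the tool pointing down it reaches from about 0.425 to 0.95 m from the base axis. Payload 3.5 kg.
Tool frame: the origin (TCP) lies at the centre of the arm's flange, where the gripper is bolted on; the fingertips stand 173 mm ahead of it and the grasp point (between the pads) lies 155 mm ahead of it (ctrl.tcp_to_grasp is the distance from the TCP to the grasp point, in m); z points along the fingers, x is the direction in which the jaws open and shut, and the axes are right-handed (so a half turn about z gives the same grasp; the last joint's range is limited). The gripper opens to 85 mm and grips with 20 to 120 N. Pads are 22 mm wide; open, the fingers measure 114 mm over their backs; the gripper's body (76 mm by 85 mm) begins 54 mm behind the grasp point. The pads swing forward as they close: fully open they stand 13 mm farther back than shut.
Start: joints at [1.124, 0.286, 1.577, -0, 1.279, -0.15], TCP at [0.197, 0.645, 0.405] pointing down, gripper open.
Joint ranges: [-2.77, 2.77], [-0.9, 2.22], [0.21, 2.48], [-1.53, 4.67], [0.24, 2.81], [-2.84, 2.84]. Speed limits (rad/s): [2.79, 2.79, 3.14, 3.14, 3.14, 3.14].

INTERFACE

Orientations are given as a unit quaternion [x, y, z, w].
In Python, from plant import readout, imaging, ctrl, spotter gives the robot as it stands.
- The arm moves only by the tool apply_moves, never from a script. Its argument "steps" is a list of rows, each an object of numbers: "tx", "ty", "tz": the shift along the tool's x, y, z in mm; "wx", "wy", "wz": the turn, a rotation vector about the tool's x, y, z in rad. In form: [{"tx": .., "ty": .., "tz": .., "wx": .., "wy": .., "wz": ..}, ...]. A call has 1 to 12 rows; each row is the pose to reach, as a shift and turn from the pose commanded when the call began, along the tool's axes at that moment; what a row does not reach only later rows make up. A row lasts 1/10 s, in which the tool goes at most 50 mm and 8.59 degrees, less where a joint would pass 70% of its speed; a pose out of reach is approached as far as the arm can. A call with a gripper value outside its range is refused whole. "hand" is the opening, from 0 (shut) to 1 (fully open), set as the call begins (left out, the last holds). The fingers move at their own pace and stop on an object; "force" is the grip in N (left out, the last holds). Time passes only in rows, so rows that repeat a pose let the fingers close. It gives the time, the measured TCP pose, the force and the opening at its end, in the units of the state.
- readout.get_state(): the state, without advancing time (a new reading comes with each control period).
- imaging.read_camera(name): name is "scene" or "side" or "wrist"; returns a dict with "img" (420x560x3 uint8, red, green, blue), "vfov" (degrees; the focal length in pixels is half the picture's height over the tangent of half this angle, whatever the lens; pixels are square), "cx", "cy" (the principal point, pixels), "k1" (the pictures are not rectified: a ray, as slopes to the right and down, at radius r is drawn at 1 + k1 r^2 times it, then the intrinsics apply), "R" (3x3) and "t" (3): a world point X has camera coordinates R X + t; the wrist camera has in their place "tool_from_camera" (4x4, takes a point from camera to tool coordinates, whose origin is the TCP and whose axes are the tool frame's). Camera axes: x right, y down, z forward; pixel columns grow to the right and rows downward; lengths in m; the calibration is good to about 2 mm. A picture is of the moment at which its call begins: read the wrist's pose just before it. There is no depth.
- ctrl.sign_off(): hands the job in, once; it reports no verdict.
Trained networks look in the newest picture that a camera, given by its name, has taken for a name from the list of things; names that differ only in an ending like _2 or _b are one class to them, and where a whole thing is asked for, a point or a joint stands for the part that bears it (a point fixed in the world has none). Each returns a list of dicts, best first, with "confidence" (0 to 1); they miss things now and then, are a little off and sometimes report something else, mostly with a low value. They report only what shows in the picture. A call takes as long as a camera call. They do not tell look-alikes from the thing itself.
- spotter.trace(camera, label): "region" (420x560 bool, what is visible of it) and "uv" ([column, row] in pixels, amid what is visible of it).
The state is a dict: "time": time; "qpos": joint angles; "dq": joint speeds; "joint_efforts": joint torques, N m; "eef_pos": TCP position; "tcp_rot": TCP orientation; "contact_force": force on the tool from outside, world axes, zero at the start; "wrist_torque": the same for the moment, N m; "opening": opening from 0.0 (shut) to 1.0 (fully open).
Only numpy, scipy, OpenCV 4.12 (cv2) and the standard library are available. Lean on these libraries where they do the work, as an engineer would, in place of code of your own. Each camera call takes 0.05 s, during which the arm holds its last target.

TASK

Serve the walnuts with the fingertips only, picking nothing up: push the large round stoneware dish across the counter until it stands squarely under the nut dispenser's spout, then press the dispenser's lever paddle all the way down and keep it down until all five walnuts have rolled into the dish. Then let go, so that the lever comes back up and the gate is shut. Leave the lidded cups and the jar standing where they are.

Things in the scene. Friction and masses are not known exactly. Their poses are not given: they have to be found in the camera images.
- lever (a joint): angle (rad) of the dispenser's rocking lever: 0 = up, gate shut; 0.57 = paddle fully down against its stop, gate fully lifted. A light spring brings it back to 0 when let go. Pressing takes about 2 N at the paddle at first and 4 N at the end.
- paddle (a point): centre of the upper face of the lever's black ribbed paddle (48 mm long away from the dispenser, 40 mm wide), which sits on a 18 mm wide steel stem and sticks out in front of the dispenser's spout, 168 mm above the counter with the lever up. It rocks about a cross pin 83 mm behind it, 138 mm above the counter; fully pressed it has gone down about 49 mm, within 5 mm of straight down. The gate is the steel plate between the cheeks of the spout, on the other end of the lever.
- dispenser: gravity nut dispenser fixed to the counter: steel foot plate 200 x 130 mm, 8 mm thick, clear hopper with a clear lid (top with its knob 288 mm), sloping steel runway ending in a spout. Origin on the counter surface, on the centre line, 15 mm nearer the spout than the middle of the foot plate; its -x axis points the way the spout pours, y across, z up. The foot plate reaches from x = -85 to +115 mm.
- spout_lip (a point): middle of the lower edge of the spout, 62 mm above the counter, 140 mm in front of the dispenser's origin (of 4 mm sheet); the walnuts roll off here and land about 60 mm farther out
- dish_place (a point): point on the counter below and in front of the spout (205 mm in front of the dispenser's origin) where the middle of the dish should stand to catch the walnuts; up to 3 cm off still catches them all
- dish: the large round stoneware dish, loose, about 0.7 kg, 200 mm across the rim and 46 mm high, flared wall 7 mm thick, foot 166 mm across, inner floor 8 mm up. Origin at the centre of its underside, z up. It slides on the counter and passes under the spout.
- walnut1: a walnut in its shell, about 33 mm across, 12 g (one of five, all in the hopper behind the gate at the start); origin at its centre
- walnut2: a walnut in its shell, about 33 mm across, 12 g (one of five, all in the hopper behind the gate at the start); origin at its centre
- walnut3: a walnut in its shell, about 33 mm across, 12 g (one of five, all in the hopper behind the gate at the start); origin at its centre
- walnut4: a walnut in its shell, about 33 mm across, 12 g (one of five, all in the hopper behind the gate at the start); origin at its centre
- walnut5: a walnut in its shell, about 33 mm across, 12 g (one of five, all in the hopper behind the gate at the start); origin at its centre
- cup_a: stainless lidded cup, 77 mm across, 114 mm high with its knob; bystander; origin at the centre of its underside
- cup_b: stainless lidded cup, 77 mm across, 114 mm high with its knob; bystander; origin at the centre of its underside
- cup_c: stainless lidded cup, 77 mm across, 114 mm high with its knob; bystander; origin at the centre of its underside
- jar: glass jar with a swing-top wire lever clamp, 100 mm across (the clamp's lever stands out to 58 mm from the axis), 150 mm high; bystander; origin at the centre of its underside
- tray: blue plastic tray with tongs and a small ramekin (42 mm high) in it, 200 mm (y) x 320 mm (x), 28 mm high, fixed, to the robot's right; bystander; origin at the centre of its underside
Mind the look-alikes: they are no part of the job. Several things look just like the dish: the one meant starts farthest to the robot's left.

How it is judged:
By the outcome, as a careful person would: the job done as asked, in the order asked, and still so for the second after the job is handed in, with the robot touching nothing.
It also fails if it takes over 51 s, if anything falls off the work surface, if the arm or the gripper's body presses on something with over 40 N, if the wrist force passes 120 N, or if a joint passes its speed limit or range.

## Working session

There is one attempt and no reset: what is moved stays moved. The work goes in short steps, Python scripts to look and compute and a tool call to move; the robot and the scene stay as the last step left them, time stands still between calls to the robot, and variables do not carry over. Pictures are saved under pics/ and viewed, and the job is handed in when it is done.

Besides the shell and the picture viewer there is one more tool, called after "Emit:" by a JSON object that holds its "op" and its "data". apply_moves: Moves the arm, as the interface text tells. Its arguments: {"type":"object","properties":{"steps":{"type":"array","items":{"type":"object","properties":{"tx":{"type":"number"},"ty":{"type":"number"},"tz":{"type":"number"},"wx":{"type":"number"},"wy":{"type":"number"},"wz":{"type":"number"}}}},"hand":{"type":"number"},"force":{"type":"number"}},"required":["steps"]}

```bash
ls; mkdir -p pics; cat > h.py <<'E'
import numpy as np, cv2
from plant import readout, imaging, ctrl, spotter
from scipy.spatial.transform import Rotation as Rn
def shot(n,f=None):
    c=imaging.read_camera(n)
    if f: cv2.imwrite('pics/'+f+'.png',c['img'][:,:,::-1])
    return c
def ext(c,st=None):
    if 'R' in c: return np.array(c['R']),np.array(c['t'])
    T=np.eye(4);T[:3,:3]=Rn.from_quat(st['tcp_rot']).as_matrix();T[:3,3]=st['eef_pos']
    M=np.linalg.inv(T@np.array(c['tool_from_camera']));return M[:3,:3],M[:3,3]
def foc(c): return 210/np.tan(np.radians(c['vfov'])/2)
def proj(c,X,st=None):
    R,t=ext(c,st);p=np.atleast_2d(X)@R.T+t;s=p[:,:2]/p[:,2:]
    s=s*(1+c['k1']*(s**2).sum(1,keepdims=True));return s*foc(c)+[c['cx'],c['cy']]
def ray(c,uv,st=None):
    R,t=ext(c,st);d=(np.array(uv,float)-[c['cx'],c['cy']])/foc(c);s=d.copy()
    for _ in range(30): s=d/(1+c['k1']*(s**2).sum())
    return -R.T@t, R.T@np.array([s[0],s[1],1])
def onz(c,uv,z,st=None):
    o,d=ray(c,uv,st);return o+d*(z-o[2])/d[2]
E
python3 - <<'E'
from h import *
s=readout.get_state();print({k:np.round(v,3) for k,v in s.items()})
for n in ['scene','side','wrist']:
    c=shot(n,n+'0');print(n,c['vfov'],c['k1'],c['cx'],c['cy'],-np.array(c['R']).T@c['t'] if 'R' in c else c['tool_from_camera'])
    for l in ['dish','paddle','dispenser','cup_a','jar','tray','walnut1']:
        for r in spotter.trace(n,l):
            print(n,l,round(r['confidence'],2),np.round(r['uv']),r['region'].sum(),np.round(onz(c,r['uv'],0,s),3))
E
```

```text
pics
{'time': np.float64(0.0), 'qpos': array([ 1.124,  0.287,  1.578,  0.   ,  1.279, -0.15 ]), 'dq': array([-0.001,  0.001,  0.001, -0.   , -0.   , -0.   ]), 'joint_efforts': array([-1.0000e-03, -4.0599e+01, -2.9262e+01, -0.0000e+00,  6.0000e-03,
       -0.0000e+00]), 'eef_pos': array([0.197, 0.645, 0.403]), 'tcp_rot': array([ 0.804,  0.595, -0.001,  0.001]), 'contact_force': array([ 0.274,  0.15 , -0.215]), 'wrist_torque': array([-0.049,  0.038,  0.002]), 'opening': np.float64(0.994)}
scene 50.252654742768364 -0.08222284193865248 278.61928321934727 211.24506354576542 [ 1.31900039 -0.16890904  1.08304673]
scene dish 0.82 [199. 183.] 2158 [ 0.19  -0.265  0.   ]
scene paddle 0.7 [321. 212.] 641 [0.397 0.117 0.   ]
scene dispenser 0.86 [367. 215.] 7687 [0.437 0.258 0.   ]
scene dispenser 0.55 [320. 211.] 682 [0.393 0.115 0.   ]
scene cup_a 0.9 [334. 186.] 468 [0.293 0.187 0.   ]
scene cup_a 0.56 [230. 316.] 1021 [ 0.719 -0.211  0.   ]
scene jar 0.79 [417. 223.] 1254 [0.499 0.407 0.   ]
scene tray 0.79 [ 99. 282.] 6121 [ 0.543 -0.576  0.   ]
scene tray 0.46 [418. 224.] 1278 [0.506 0.407
[... 807 characters left out ...]
9.99999716e-01  2.72086870e-04  7.02862828e-04 -3.30790284e-04]
 [-4.75638549e-04  9.51229706e-01  3.08483095e-01 -7.92370441e-02]
 [-5.84649802e-04 -3.08483342e-01  9.51229565e-01  3.11598257e-02]
 [ 0.00000000e+00  0.00000000e+00  0.00000000e+00  1.00000000e+00]]
wrist paddle 0.63 [111. 411.] 701 [0.495 0.258 0.   ]
wrist paddle 0.15 [ 96. 402.] 289 [0.469 0.243 0.   ]
wrist dispenser 0.32 [ 10. 359.] 747 [0.351 0.148 0.   ]
wrist cup_a 0.7 [ 11. 360.] 752 [ 0.353  0.15  -0.   ]
wrist cup_a 0.66 [ 94. 401.] 267 [0.468 0.241 0.   ]
wrist cup_a 0.44 [115. 410.] 702 [0.496 0.265 0.   ]
wrist jar 0.68 [ 96. 400.] 264 [0.466 0.245 0.   ]
wrist walnut1 0.26 [114. 412.] 683 [ 0.499  0.261 -0.   ]
```

View pics/scene0.png

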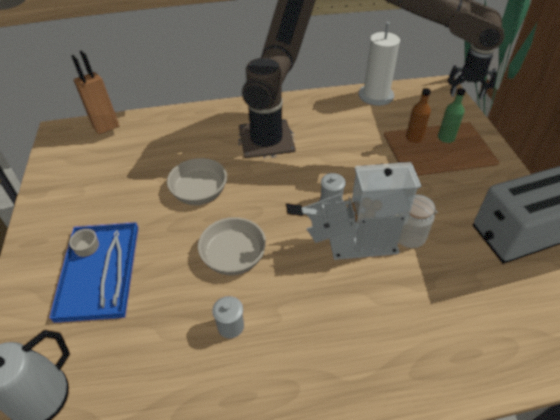

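View pics/side0.png

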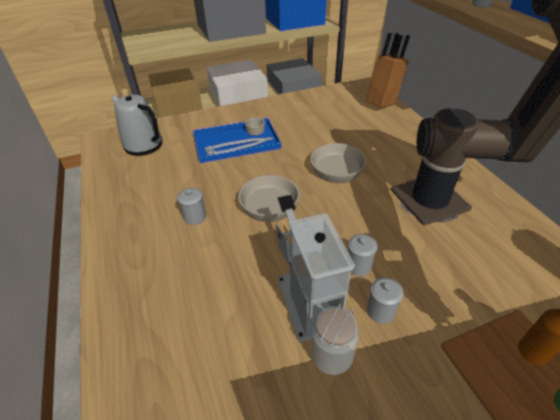

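View pics/wrist0.png

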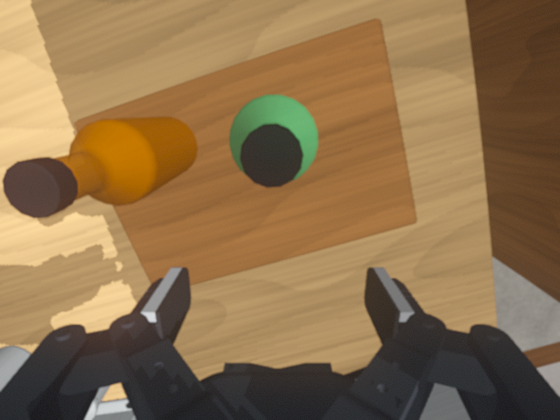

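The scene view shows the dispenser at about (370,215) with its black paddle at (294,210) and the spout pouring toward image left. There are two like dishes, at (232,247) and (197,183). Next I'll measure the dishes and the dispenser's corners.

```bash
python3 - <<'E'
from h import *
from scipy.optimize import minimize
c={n:shot(n) for n in ['scene','side']}
a=c['scene']['img'][:,:,::-1]; b=c['side']['img'][:,:,::-1]
cv2.imwrite('pics/z1.png',cv2.resize(a[160:265,275:435],None,fx=5,fy=5,interpolation=3))
cv2.imwrite('pics/z2.png',cv2.resize(b[180:345,230:400],None,fx=3.6,fy=3.6,interpolation=3))
R={n:spotter.trace(n,'dish') for n in c}
def hull(n,x,y):
    th=np.linspace(0,2*np.pi,60)
    P=np.r_[[[x+.1*np.cos(t),y+.1*np.sin(t),.046] for t in th],[[x+.083*np.cos(t),y+.083*np.sin(t),0] for t in th]]
    h=cv2.convexHull(proj(c[n],P).astype(np.float32)); m=np.zeros((420,560),np.uint8)
    cv2.fillConvexPoly(m,np.round(h).astype(int),1); return m.astype(bool)
for n in c:
  for r in R[n]:
    g=onz(c[n],r['uv'],.02)[:2]
    f=lambda p:1-(hull(n,*p)&r['region']).sum()/(hull(n,*p)|r['region']).sum()
    o=minimize(f,g,method='Nelder-Mead',options=dict(initial_simplex=[g,g+[.02,0],g+[0,.02]]))
    print(n,round(r['confidence'],2),o.x.round(4),o.fun)
E
```

```text
scene 0.96 [ 0.5081 -0.1807] 0.02665412354970209
scene 0.77 [ 0.2128 -0.2684] 0.04097646033129909
side 0.91 [ 0.2162 -0.2639] 0.04512933406714359
side 0.65 [ 0.5082 -0.1748] 0.14013547840812868
```

View pics/z1.png

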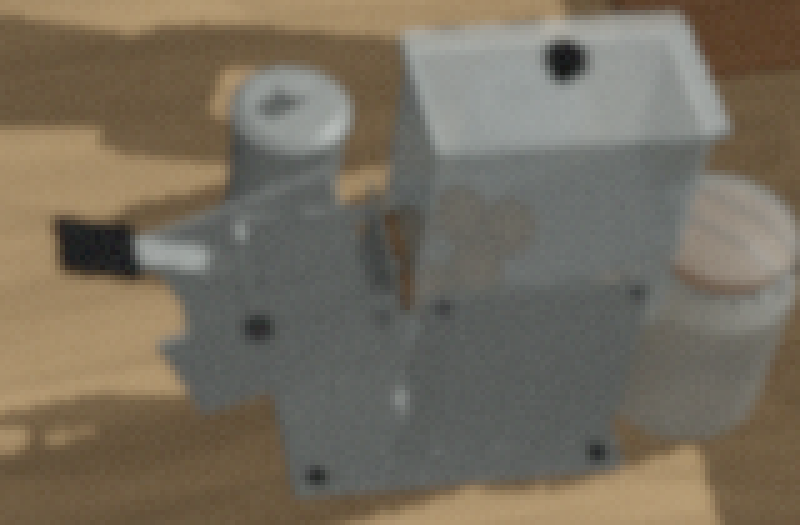

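View pics/z2.png

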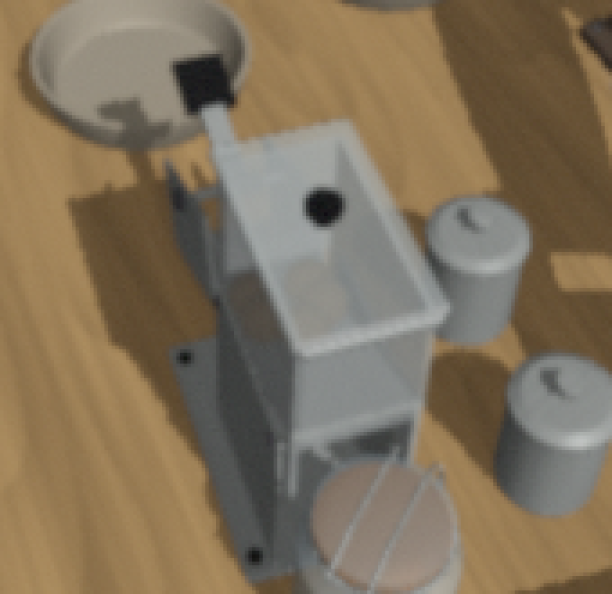

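```bash
python3 - <<'E'
from h import *
c={n:shot(n) for n in ['scene','side']}
S=lambda u,v:(275+u/5,160+v/5); D=lambda u,v:(230+u/3.6,180+v/3.6)
for n,p,z in [('scene',S(297,497),.004),('scene',S(620,465),.004),('side',D(172,348),.008),('side',D(250,583),.008)]: print(n,onz(c[n],p,z)[:2].round(4))
print('paddle')
for n,ps in [('scene',[S(53,217),S(133,225),S(135,272),S(60,268)]),('side',[D(173,62),D(222,53),D(235,103),D(187,113)])]:
    q=np.array([onz(c[n],p,.168) for p in ps]);print(n,q[:,:2].round(4).tolist(),q.mean(0).round(4))
print('knob',onz(c['scene'],S(565,60),.282)[:2],onz(c['side'],D(323,207),.282)[:2])
for l in ['cup_a','jar']:
  for n in c:
    for r in spotter.trace(n,l): print(l,n,round(r['confidence'],2),onz(c[n],r['uv'],.06)[:2].round(3))
E
```

```text
scene [0.5904 0.111 ]
scene [0.6038 0.3065]
side [0.5857 0.1151]
side [0.6041 0.3123]
paddle
scene [[0.4923, -0.0164], [0.5063, 0.0259], [0.5403, 0.0199], [0.53, -0.0196]] [0.5172 0.0024 0.168 ]
side [[0.5295, -0.0201], [0.4915, -0.0157], [0.5033, 0.0391], [0.5395, 0.0357]] [0.5159 0.0097 0.168 ]
knob [0.53547169 0.24626441] [0.53533484 0.24739974]
cup_a scene 0.88 [0.347 0.158]
cup_a scene 0.58 [ 0.749 -0.207]
cup_a scene 0.18 [0.484 0.241]
cup_a side 0.98 [0.373 0.16 ]
cup_a side 0.86 [0.387 0.321]
cup_a side 0.71 [ 0.763 -0.2  ]
cup_a side 0.46 [0.54  0.358]
jar scene 0.65 [0.537 0.376]
jar side 0.59 [0.535 0.366]
jar side 0.29 [ 0.477 -0.092]
```

```bash
cat >> h.py <<'E'
def plan(*tg,st=None):
    # tg: (x,y,z,yawdeg) tool-down targets -> shifts mm in tool axes from current pose, turn rotvec
    s=st or readout.get_state();R0=Rn.from_quat(s['tcp_rot'])
    for x,y,z,a in tg:
        a=np.radians(a);M=np.array([[np.cos(a),np.sin(a),0],[np.sin(a),-np.cos(a),0],[0,0,-1]]).T
        M=np.array([[np.cos(a),np.sin(a),0],[np.sin(a),-np.cos(a),0],[0,0,-1.]])
        d=R0.inv().apply(np.array([x,y,z])-s['eef_pos'])*1000
        w=(R0.inv()*Rn.from_matrix(M)).as_rotvec();print((x,y,z),d.round(1),w.round(3))
def stt():
    s=readout.get_state();x=Rn.from_quat(s['tcp_rot']).as_matrix()[:,0]
    print(round(s['time'],2),s['eef_pos'].round(4),'yaw',np.degrees(np.arctan2(x[1],x[0])).round(1),'q',s['qpos'].round(2),'F',s['contact_force'].round(1),s['opening'].round(2))
    return s
E
python3 -c "
from h import *
stt();plan((.197,.645,.5,73),(.45,.35,.5,10),(.5,-.05,.5,-60))"
```

```text
Traceback (most recent call last):
  File "h.py", line 32, in stt
    print(round(s['time'],2),s['eef_pos'].round(4),'yaw',np.degrees(np.arctan2(x[1],x[0])).round(1),'q',s['qpos'].round(2),'F',s['contact_force'].round(1),s['opening'].round(2))
                                                                                                                                                           ^^^^^^^^^^^^^^^^^^
AttributeError: 'float' object has no attribute 'round'
```

```bash
sed -i "s/s\['opening'\].round(2)/round(s['opening'],2)/; s/s\['eef_pos'\].round/np.array(s['eef_pos']).round/; s/s\['qpos'\].round/np.array(s['qpos']).round/; s/s\['contact_force'\].round/np.array(s['contact_force']).round/" h.py
python3 -c "
from h import *
stt();plan((.197,.645,.5,73),(.45,.35,.5,10),(.5,-.05,.5,-60))"
```

```text
1.7 [0.1974 0.6455 0.4047] yaw 73.0 q [ 1.12  0.29  1.58  0.    1.28 -0.15] F [0.2 0.5 0. ] 1.0
(0.197, 0.645, 0.5) [ -0.6  -0.2 -95.3] [-0.  0. -0.]
(0.45, 0.35, 0.5) [-208.7  328.   -95.3] [-0.     0.     1.099]
(0.5, -0.05, 0.5) [-576.6  492.8  -95.3] [0.    0.    2.321]
```

Emit:
{"op": "apply_moves", "data": {"steps": [{"tz": -50},{"tz": -95},{"tx": -26,"ty": 41,"tz": -95,"wz": 0.14},{"tx": -52,"ty": 82,"tz": -95,"wz": 0.28},{"tx": -78,"ty": 123,"tz": -95,"wz": 0.42},{"tx": -104,"ty": 164,"tz": -95,"wz": 0.56},{"tx": -130,"ty": 205,"tz": -95,"wz": 0.7},{"tx": -156,"ty": 246,"tz": -95,"wz": 0.84},{"tx": -182,"ty": 287,"tz": -95,"wz": 0.98},{"tx": -209,"ty": 328,"tz": -95,"wz": 1.1},{"tx": -255,"ty": 349,"tz": -95,"wz": 1.24},{"tx": -300,"ty": 369,"tz": -95,"wz": 1.38}]}}

```text
$.steps[0]: bad value
```

```bash
python3 -c "
from h import *
stt();plan((.5,-.31,.5,-60),(.534,-.311,.4,-110))"
```

```text
1.7 [0.1974 0.6455 0.4047] yaw 73.0 q [ 1.12  0.29  1.58  0.    1.28 -0.15] F [0.2 0.5 0. ] 1.0
(0.5, -0.31, 0.5) [-825.2  568.9  -95.3] [0.    0.    2.321]
(0.534, -0.311, 0.4) [-816.2  601.7    4.7] [-0.    -0.    -3.089]
```

All six keys are needed in every row.

Emit:
{"op": "apply_moves", "data": {"steps": [{"tx": 0,"ty": 0,"tz": -50,"wx": 0,"wy": 0,"wz": 0},{"tx": 0,"ty": 0,"tz": -95,"wx": 0,"wy": 0,"wz": 0},{"tx": -26,"ty": 41,"tz": -95,"wx": 0,"wy": 0,"wz": 0.14},{"tx": -52,"ty": 82,"tz": -95,"wx": 0,"wy": 0,"wz": 0.28},{"tx": -78,"ty": 123,"tz": -95,"wx": 0,"wy": 0,"wz": 0.42},{"tx": -104,"ty": 164,"tz": -95,"wx": 0,"wy": 0,"wz": 0.56},{"tx": -130,"ty": 205,"tz": -95,"wx": 0,"wy": 0,"wz": 0.7},{"tx": -156,"ty": 246,"tz": -95,"wx": 0,"wy": 0,"wz": 0.84},{"tx": -182,"ty": 287,"tz": -95,"wx": 0,"wy": 0,"wz": 0.98},{"tx": -209,"ty": 328,"tz": -95,"wx": 0,"wy": 0,"wz": 1.1},{"tx": -255,"ty": 349,"tz": -95,"wx": 0,"wy": 0,"wz": 1.24},{"tx": -300,"ty": 369,"tz": -95,"wx": 0,"wy": 0,"wz": 1.38}]}}

```text
time: 2.9
eef_pos: [0.4631, 0.2488, 0.4996]
tcp_rot: [0.998, -0.056, 0.0, 0.0]
contact_force: [-0.3, -0.7, 0.6]
opening: 1.002
```

```bash
python3 -c "
from h import *
stt();plan((.5,-.2,.5,-85),(.534,-.311,.5,-85))"
```

```text
2.9 [0.4631 0.2488 0.4996] yaw -6.4 q [ 0.3  -0.11  1.83 -0.    1.42  0.41] F [-0.3 -0.7  0.6] 1.0
(0.5, -0.2, 0.5) [ 8.680e+01  4.418e+02 -3.000e-01] [ 0.    -0.     1.372]
(0.534, -0.311, 0.5) [ 1.329e+02  5.484e+02 -3.000e-01] [ 0.    -0.     1.372]
```

Emit:
{"op": "apply_moves", "data": {"steps": [{"tx": 10,"ty": 48,"tz": 0,"wx": 0,"wy": 0,"wz": 0.14},{"tx": 20,"ty": 96,"tz": 0,"wx": 0,"wy": 0,"wz": 0.28},{"tx": 30,"ty": 144,"tz": 0,"wx": 0,"wy": 0,"wz": 0.42},{"tx": 40,"ty": 192,"tz": 0,"wx": 0,"wy": 0,"wz": 0.56},{"tx": 50,"ty": 240,"tz": 0,"wx": 0,"wy": 0,"wz": 0.7},{"tx": 60,"ty": 288,"tz": 0,"wx": 0,"wy": 0,"wz": 0.84},{"tx": 70,"ty": 336,"tz": 0,"wx": 0,"wy": 0,"wz": 0.98},{"tx": 80,"ty": 384,"tz": 0,"wx": 0,"wy": 0,"wz": 1.12},{"tx": 90,"ty": 432,"tz": 0,"wx": 0,"wy": 0,"wz": 1.26},{"tx": 104,"ty": 475,"tz": 0,"wx": 0,"wy": 0,"wz": 1.4},{"tx": 118,"ty": 515,"tz": 0,"wx": 0,"wy": 0,"wz": 1.54},{"tx": 133,"ty": 548,"tz": 0,"wx": 0,"wy": 0,"wz": 1.68}]}}

```text
time: 4.1
eef_pos: [0.5366, -0.3107, 0.4997]
tcp_rot: [-0.624, 0.781, -0.0, -0.0]
contact_force: [-0.3, 0.1, 0.5]
opening: 0.998
```

```bash
python3 -c "
from h import *
stt();plan((.534,-.311,.25,-165),(.534,-.311,.18,-165))"
```

```text
4.1 [ 0.5366 -0.3107  0.4997] yaw -102.8 q [-0.69  0.11  1.61 -0.    1.42  1.11] F [-0.3  0.1  0.5] 1.0
(0.534, -0.311, 0.25) [  0.7   2.5 249.7] [-0.    -0.     1.086]
(0.534, -0.311, 0.18) [  0.7   2.5 319.7] [-0.    -0.     1.086]
```

Emit:
{"op": "apply_moves", "data": {"steps": [{"tx": 2,"ty": 2,"tz": 25,"wx": 0,"wy": 0,"wz": 0.14},{"tx": 4,"ty": 4,"tz": 50,"wx": 0,"wy": 0,"wz": 0.28},{"tx": 5,"ty": 6,"tz": 80,"wx": 0,"wy": 0,"wz": 0.42},{"tx": 6,"ty": 10,"tz": 110,"wx": 0,"wy": 0,"wz": 0.56},{"tx": 6,"ty": 15,"tz": 140,"wx": 0,"wy": 0,"wz": 0.7},{"tx": 6,"ty": 15,"tz": 170,"wx": 0,"wy": 0,"wz": 0.84},{"tx": 6,"ty": 15,"tz": 200,"wx": 0,"wy": 0,"wz": 0.98},{"tx": 6,"ty": 15,"tz": 220,"wx": 0,"wy": 0,"wz": 1.12},{"tx": 6,"ty": 15,"tz": 240,"wx": 0,"wy": 0,"wz": 1.22},{"tx": 6,"ty": 15,"tz": 250,"wx": 0,"wy": 0,"wz": 1.22}]}}

```text
time: 5.1
eef_pos: [0.5203, -0.3106, 0.2475]
tcp_rot: [-0.068, 0.998, 0.001, -0.001]
contact_force: [0.7, 0.8, -0.1]
opening: 1.003
```

```bash
python3 -c "
from h import *
s=stt();plan((.52,-.314,.18,-173))
c=shot('wrist','w1');shot('side','s1');shot('scene','c1')
print(proj(c,[[.508+.1*np.cos(t),-.178+.1*np.sin(t),.046] for t in np.radians([270,240,300])],s))"
```

```text
5.1 [ 0.5203 -0.3106  0.2475] yaw -172.2 q [-0.71  0.31  1.86 -0.    0.98  2.3 ] F [ 0.7  0.8 -0.1] 1.0
(0.52, -0.314, 0.18) [ 0.6 -3.5 67.5] [ 0.002 -0.002  0.014]
[[288.13038828 294.91683632]
 [358.61092452 320.18487893]
 [209.85141052 303.33534215]]
```

View pics/w1.png

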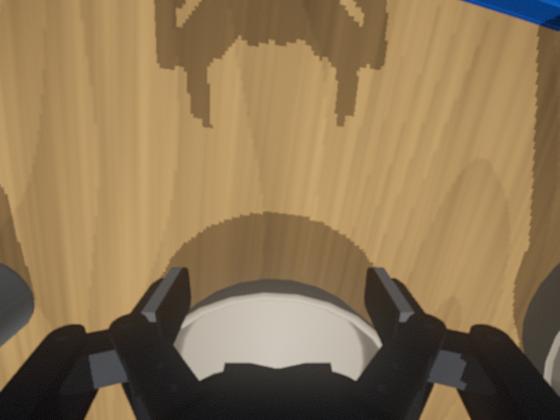

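View pics/c1.png

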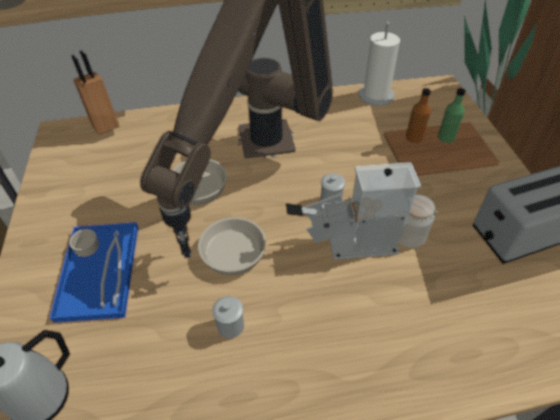

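The wrist view shows the dish's rim arc peaking at (275,293), centred between the two open fingers with a small gap. I'll descend and then push.

Emit:
{"op": "apply_moves", "data": {"steps": [{"tx": 0,"ty": 0,"tz": 30,"wx": 0,"wy": 0,"wz": 0.014},{"tx": 0,"ty": 0,"tz": 55,"wx": 0,"wy": 0,"wz": 0.014},{"tx": 0,"ty": 0,"tz": 69,"wx": 0,"wy": 0,"wz": 0.014},{"tx": 0,"ty": 0,"tz": 69,"wx": 0,"wy": 0,"wz": 0.014}]}}

```text
time: 5.65
eef_pos: [0.5204, -0.3106, 0.1795]
tcp_rot: [-0.061, 0.998, 0.001, -0.001]
contact_force: [-0.4, 0.2, 1.0]
opening: 1.001
```

```bash
python3 -c "
from h import *
s=stt();plan((.521,-.28,.18,-173),(.526,-.15,.18,-173),(.526,-.104,.18,-173))"
```

```text
5.65 [ 0.5204 -0.3106  0.1795] yaw -173.0 q [-0.71  0.41  1.87 -0.    0.86  2.31] F [-0.4  0.2  1. ] 1.0
(0.521, -0.28, 0.18) [-4.3 30.3 -0.4] [ 0.002 -0.002  0.   ]
(0.526, -0.15, 0.18) [-25.1 158.8  -0.2] [ 0.002 -0.002  0.   ]
(0.526, -0.104, 0.18) [-3.070e+01  2.044e+02 -1.000e-01] [ 0.002 -0.002  0.   ]
```

Emit:
{"op": "apply_moves", "data": {"steps": [{"tx": -2,"ty": 15,"tz": 0,"wx": 0,"wy": 0,"wz": 0},{"tx": -4,"ty": 27,"tz": 0,"wx": 0,"wy": 0,"wz": 0},{"tx": -5,"ty": 38,"tz": 0,"wx": 0,"wy": 0,"wz": 0},{"tx": -7,"ty": 49,"tz": 0,"wx": 0,"wy": 0,"wz": 0},{"tx": -9,"ty": 60,"tz": 0,"wx": 0,"wy": 0,"wz": 0},{"tx": -11,"ty": 71,"tz": 0,"wx": 0,"wy": 0,"wz": 0},{"tx": -12,"ty": 82,"tz": 0,"wx": 0,"wy": 0,"wz": 0},{"tx": -14,"ty": 93,"tz": 0,"wx": 0,"wy": 0,"wz": 0},{"tx": -16,"ty": 104,"tz": 0,"wx": 0,"wy": 0,"wz": 0},{"tx": -18,"ty": 114,"tz": 0,"wx": 0,"wy": 0,"wz": 0},{"tx": -19,"ty": 122,"tz": 0,"wx": 0,"wy": 0,"wz": 0},{"tx": -20,"ty": 127,"tz": 0,"wx": 0,"wy": 0,"wz": 0}]}}

```text
time: 6.85
eef_pos: [0.5259, -0.1823, 0.1821]
tcp_rot: [-0.061, 0.998, -0.001, 0.001]
contact_force: [-0.7, -6.7, 4.2]
opening: 0.998
```

```bash
cat > d.py <<'E'
from h import *
from scipy.optimize import minimize
def hull(c,x,y,s):
    th=np.linspace(0,2*np.pi,60)
    P=np.r_[[[x+.1*np.cos(t),y+.1*np.sin(t),.046] for t in th],[[x+.083*np.cos(t),y+.083*np.sin(t),0] for t in th]]
    h=cv2.convexHull(proj(c,P,s).astype(np.float32)); m=np.zeros((420,560),np.uint8)
    cv2.fillConvexPoly(m,np.round(h).astype(int),1); return m.astype(bool)
def dish(n,f=None):
  s=readout.get_state();c=shot(n,f)
  for r in spotter.trace(n,'dish'):
    g=onz(c,r['uv'],.02,s)[:2]
    if abs(g[0]-.51)>.12 or r['region'].sum()<800: continue
    k=cv2.convexHull(np.argwhere(r['region'])[:,::-1].astype(np.int32));m=np.zeros((420,560),np.uint8);cv2.fillConvexPoly(m,k,1);m=m>0
    F=lambda p:1-(hull(c,*p,s)&m).sum()/(hull(c,*p,s)|m).sum()
    o=minimize(F,g,method='Nelder-Mead',options=dict(initial_simplex=[g,g+[.02,0],g+[0,.02]]))
    print(n,round(r['confidence'],2),o.x.round(4),round(o.fun,3))
E
python3 -c "
from d import *
stt();dish('scene','c2');dish('side','s2')
plan((.526,-.104,.18,-173))"
```

```text
6.85 [ 0.5259 -0.1823  0.1821] yaw -173.0 q [-0.52  0.32  1.99 -0.    0.82  2.5 ] F [-0.7 -6.7  4.2] 1.0
scene 0.71 [ 0.5116 -0.0839] 0.088
side 0.72 [ 0.5138 -0.0829] 0.075
(0.526, -0.104, 0.18) [-9.8 77.6  1.3] [-0.     0.002 -0.001]
```

View pics/c2.png

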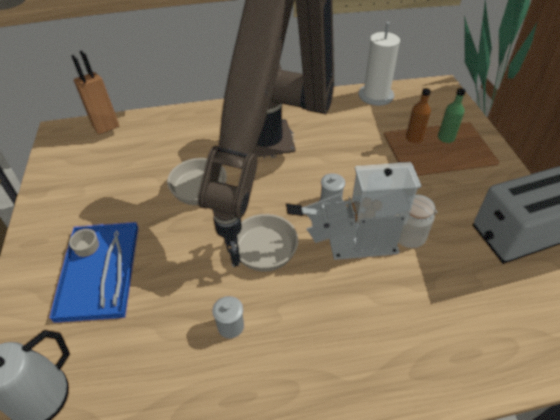

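View pics/s2.png

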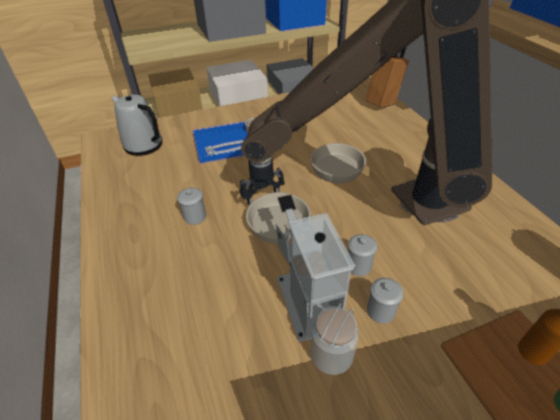

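The dish has moved with the fingers to about (0.513,-0.083), still between them in the scene picture at (264,243). I'll finish the push.

Emit:
{"op": "apply_moves", "data": {"steps": [{"tx": -1,"ty": 10,"tz": 1,"wx": 0,"wy": 0,"wz": 0},{"tx": -3,"ty": 20,"tz": 1,"wx": 0,"wy": 0,"wz": 0},{"tx": -4,"ty": 30,"tz": 1,"wx": 0,"wy": 0,"wz": 0},{"tx": -5,"ty": 40,"tz": 1,"wx": 0,"wy": 0,"wz": 0},{"tx": -6,"ty": 50,"tz": 1,"wx": 0,"wy": 0,"wz": 0},{"tx": -8,"ty": 59,"tz": 1,"wx": 0,"wy": 0,"wz": 0},{"tx": -9,"ty": 66,"tz": 1,"wx": 0,"wy": 0,"wz": 0},{"tx": -9,"ty": 72,"tz": 1,"wx": 0,"wy": 0,"wz": 0},{"tx": -10,"ty": 76,"tz": 1,"wx": 0,"wy": 0,"wz": 0},{"tx": -10,"ty": 79,"tz": 1,"wx": 0,"wy": 0,"wz": 0},{"tx": -10,"ty": 79,"tz": 1,"wx": 0,"wy": 0,"wz": 0}]}}

```text
time: 8.15
eef_pos: [0.5262, -0.1033, 0.1806]
tcp_rot: [-0.061, 0.998, -0.001, 0.001]
contact_force: [0.1, -5.4, 4.8]
opening: 1.002
```

```bash
python3 -c "
from d import *
stt();dish('scene','c3');dish('side','s3')
plan((.526,-.16,.18,-173),(.5165,-.1,.38,-173))"
```

```text
8.15 [ 0.5262 -0.1033  0.1806] yaw -173.0 q [-0.38  0.29  2.04 -0.    0.81  2.64] F [ 0.1 -5.4  4.8] 1.0
scene 0.78 [ 0.5134 -0.0027] 0.194
side 0.74 [ 0.5173 -0.0037] 0.291
(0.526, -0.16, 0.18) [  7.  -56.2   0.5] [-0.001  0.002 -0.001]
(0.5165, -0.1, 0.38) [   8.8    4.2 -199.6] [-0.001  0.002 -0.001]
```

View pics/s3.png

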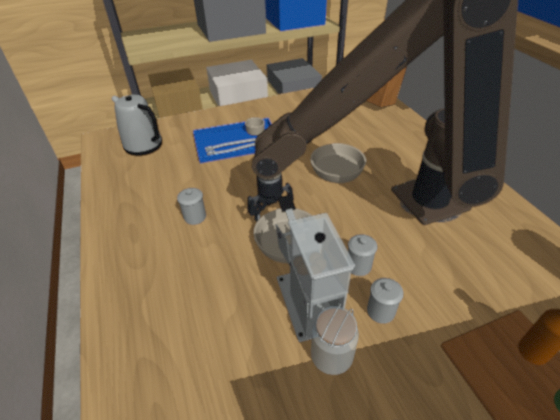

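The dish measures within a few mm of dish_place. I'll back off, rise, and shut the fingers.

Emit:
{"op": "apply_moves", "data": {"hand": 1, "steps": [{"tx": 3,"ty": -20,"tz": 0,"wx": 0,"wy": 0,"wz": 0},{"tx": 6,"ty": -50,"tz": 0,"wx": 0,"wy": 0,"wz": 0},{"tx": 6,"ty": -60,"tz": -40,"wx": 0,"wy": 0,"wz": 0},{"tx": 6,"ty": -60,"tz": -85,"wx": 0,"wy": 0,"wz": -0.14},{"tx": 6,"ty": -60,"tz": -130,"wx": 0,"wy": 0,"wz": -0.28},{"tx": 6,"ty": -60,"tz": -170,"wx": 0,"wy": 0,"wz": -0.42},{"tx": 6,"ty": -60,"tz": -210,"wx": 0,"wy": 0,"wz": -0.56},{"tx": 6,"ty": -50,"tz": -220,"wx": 0,"wy": 0,"wz": -0.7},{"tx": 6,"ty": -40,"tz": -220,"wx": 0,"wy": 0,"wz": -0.84},{"tx": 6,"ty": -30,"tz": -220,"wx": 0,"wy": 0,"wz": -0.98},{"tx": 6,"ty": -20,"tz": -220,"wx": 0,"wy": 0,"wz": -1.1},{"tx": 6,"ty": -20,"tz": -220,"wx": 0,"wy": 0,"wz": -1.1}]}}

```text
time: 9.55
eef_pos: [0.5215, -0.1218, 0.3979]
tcp_rot: [-0.574, 0.819, 0.003, -0.0]
contact_force: [-0.3, -0.8, 1.4]
opening: 1.0
```

Emit:
{"op": "apply_moves", "data": {"hand": 0, "steps": [{"tx": 0,"ty": 0,"tz": 0,"wx": 0,"wy": 0,"wz": 0},{"tx": 0,"ty": 0,"tz": 0,"wx": 0,"wy": 0,"wz": 0},{"tx": 0,"ty": 0,"tz": 0,"wx": 0,"wy": 0,"wz": 0},{"tx": 0,"ty": 0,"tz": 0,"wx": 0,"wy": 0,"wz": 0},{"tx": 0,"ty": 0,"tz": 0,"wx": 0,"wy": 0,"wz": 0},{"tx": 0,"ty": 0,"tz": 0,"wx": 0,"wy": 0,"wz": 0}]}}

```text
time: 10.15
eef_pos: [0.5221, -0.1236, 0.3998]
tcp_rot: [-0.573, 0.819, 0.0, 0.0]
contact_force: [-0.2, -1.7, -0.7]
opening: 0.003
```

```bash
python3 -c "
from d import *
s=stt();dish('scene','c4');dish('side','s4');shot('wrist','w4')
plan((.5165,.004,.38,-110),(.5165,.004,.345,-110))"
```

```text
10.15 [ 0.5221 -0.1236  0.3998] yaw -110.0 q [-0.42 -0.02  1.92  0.    1.24  1.5 ] F [-0.2 -1.7 -0.7] 0.0
scene 0.94 [ 0.5125 -0.0085] 0.106
side 0.56 [ 0.5176 -0.0055] 0.29
(0.5165, 0.004, 0.38) [-117.8   48.9   19.8] [-0.  0. -0.]
(0.5165, 0.004, 0.345) [-117.8   48.9   54.8] [-0.  0. -0.]
```

View pics/c4.png

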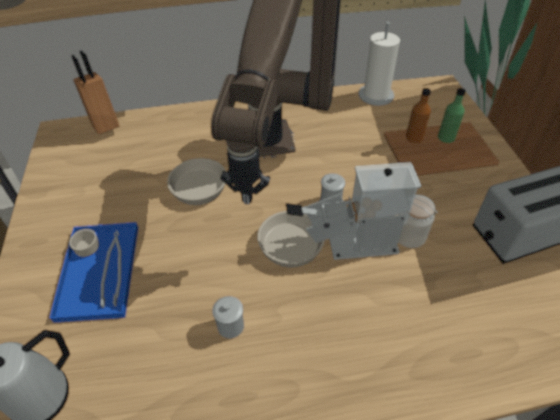

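View pics/w4.png

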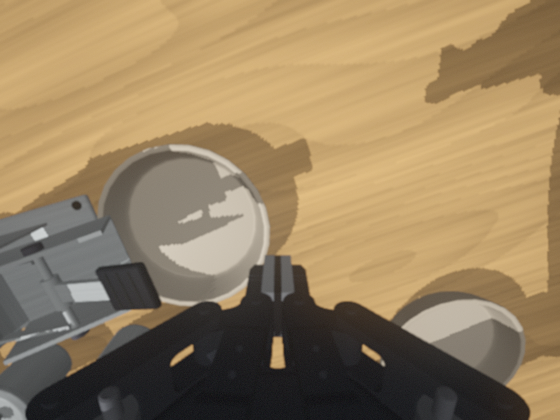

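View pics/s4.png

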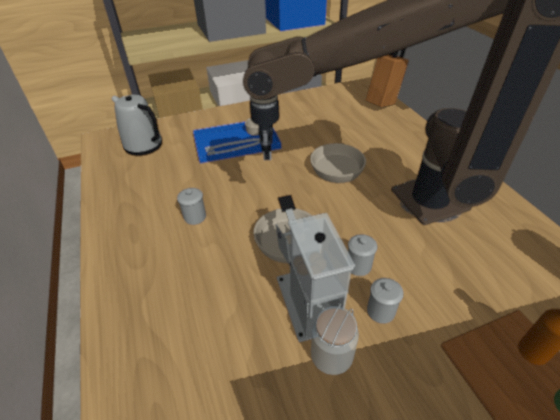

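The wrist view shows the whole dish, with its rim from (101,200) to (269,240) and its top at (178,146). The paddle is at (128,286), over the dish's edge. I'll measure both from this view.

```bash
python3 -c "
from d import *
from scipy.optimize import least_squares
s=readout.get_state();c=shot('wrist')
P=np.array([onz(c,p,.168,s) for p in [(97,265),(145,262),(160,307),(113,311)]]);print(P.round(4),P.mean(0))
Q=np.array([onz(c,p,.046,s) for p in [(175,146),(235,170),(260,200),(268,240),(240,288),(190,304),(101,205),(120,168)]])
o=least_squares(lambda p:np.hypot(Q[:,0]-p[0],Q[:,1]-p[1])-.1,[.51,0]);print(o.x,o.fun.round(4))
L=[onz(c,p,.008,s) for p in [(91,197)]];print('foot corner',L)
o_,d=[0.530,.201],np.array([.080,.997])
print(proj(c,[[.53-.14*.08,.201-.14*.997,.062],[.5136,-.0034,0],[.53-.195*.08,.201-.195*.997,.168]],s))
cv2.imwrite('pics/w4z.png',cv2.resize(c['img'][120:370,0:300,::-1],None,fx=2.4,fy=2.4))
"
```

```text
[[ 0.5411  0.0127  0.168 ]
 [ 0.5311 -0.0229  0.168 ]
 [ 0.4922 -0.0155  0.168 ]
 [ 0.5013  0.0219  0.168 ]] [ 0.51644368 -0.00096072  0.168     ]
[ 0.50963978 -0.00286195] [-0.0012 -0.0027 -0.0013 -0.001  -0.0041 -0.0051 -0.0051 -0.0033]
foot corner [array([0.58262935, 0.10121673, 0.008     ])]
[[122.61841821 249.81449756]
 [191.64320419 217.06847174]
 [121.53013366 291.92319894]]
```

View pics/w4z.png

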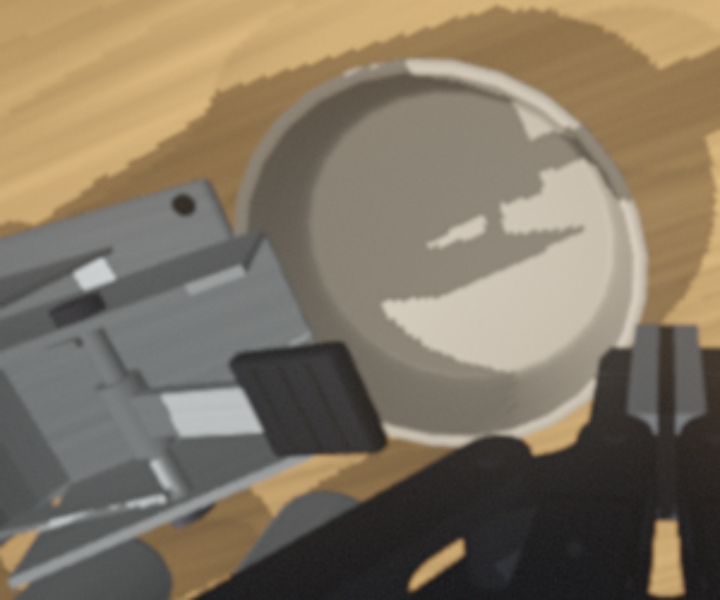

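```bash
python3 -c "
from h import *
s=readout.get_state();c=shot('wrist')
Z=lambda u,v,z:onz(c,(u/2.4,120+v/2.4),z,s)[:2]
def ang(a,b):
  d=b-a;return a.round(4),b.round(4),np.degrees(np.arctan2(d[1],d[0])).round(1),np.hypot(*d).round(3)
print('plate side',ang(Z(209,180,.008),Z(0,238,.008)))
print('plate front',ang(Z(209,180,.008),Z(232,235,.008)))
print('pin',ang(Z(95,335,.138),Z(182,497,.138)))
print('lip',ang(Z(265,235,.07),Z(312,335,.07)))
print('stem side',ang(Z(262,435,.155),Z(172,437,.15)))
print('padside',ang(Z(270,452,.162),Z(232,357,.162)), ang(Z(383,445,.162),Z(345,343,.162)))
print(ang(Z(232,357,.165),Z(345,343,.165)),ang(Z(270,452,.165),Z(383,448,.165)))
"
python3 - <<'E'
import sys;sys.path.insert(0,'.')
import os;os.chdir('.')
from h import *
c=shot('scene');v=c['img'][:,:,::-1]
cv2.imwrite('pics/c5z.png',cv2.resize(v[160:290,240:440],None,fx=4,fy=4,interpolation=3))
E
```

```text
plate side (array([0.5866, 0.1046]), array([0.5988, 0.2321]), np.float64(84.5), np.float64(0.128))
plate front (array([0.5866, 0.1046]), array([0.5559, 0.1086]), np.float64(172.5), np.float64(0.031))
pin (array([0.5545, 0.0828]), array([0.4829, 0.0906]), np.float64(173.7), np.float64(0.072))
lip (array([0.5578, 0.05  ]), array([0.5076, 0.0539]), np.float64(175.6), np.float64(0.05))
stem side (array([0.5046, 0.0312]), array([0.5125, 0.0672]), np.float64(77.6), np.float64(0.037))
padside (array([0.5008, 0.0261]), array([0.5367, 0.0195]), np.float64(-10.4), np.float64(0.037)) (array([ 0.4906, -0.0118]), array([ 0.5288, -0.0178]), np.float64(-8.9), np.float64(0.039))
(array([0.5376, 0.017 ]), array([ 0.5298, -0.0198]), np.float64(-102.0), np.float64(0.038)) (array([0.5022, 0.0235]), array([ 0.491 , -0.0133]), np.float64(-106.9), np.float64(0.038))
```

View pics/c5z.png

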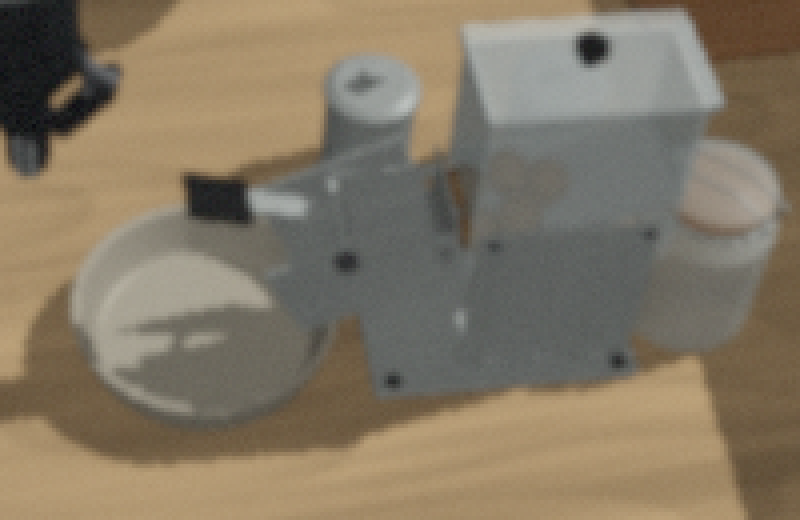

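Emit:
{"op": "apply_moves", "data": {"steps": [{"tx": -40,"ty": 17,"tz": 5,"wx": 0,"wy": 0,"wz": 0},{"tx": -80,"ty": 34,"tz": 15,"wx": 0,"wy": 0,"wz": 0},{"tx": -115,"ty": 49,"tz": 25,"wx": 0,"wy": 0,"wz": 0},{"tx": -115,"ty": 49,"tz": 40,"wx": 0,"wy": 0,"wz": 0},{"tx": -115,"ty": 49,"tz": 50,"wx": 0,"wy": 0,"wz": 0},{"tx": -115,"ty": 49,"tz": 50,"wx": 0,"wy": 0,"wz": 0}]}}

```text
time: 11.15
eef_pos: [0.515, 0.0009, 0.3477]
tcp_rot: [-0.573, 0.819, 0.001, -0.001]
contact_force: [-0.3, -1.0, -0.7]
opening: 0.005
```

```bash
python3 - <<'E'
from h import *
stt()
v=shot('scene')['img'][:,:,::-1];a=cv2.resize(v[150:290,240:400],None,fx=2.5,fy=3,interpolation=3)
v=shot('side')['img'][:,:,::-1];b=cv2.resize(v[150:290,220:380],None,fx=2.5,fy=3,interpolation=3)
cv2.imwrite('pics/p1.png',np.hstack([a,b]))
E
```

```text
11.15 [0.515  0.0009 0.3477] yaw -110.0 q [-0.2  -0.01  2.02 -0.    1.14  1.73] F [-0.3 -1.  -0.7] 0.01
```

View pics/p1.png

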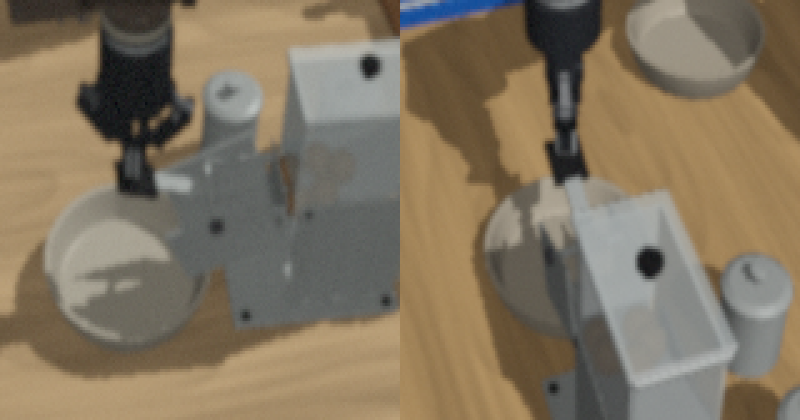

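Both views show the fingertips over the paddle's middle. Now I'll press.

Emit:
{"op": "apply_moves", "data": {"steps": [{"tx": 0,"ty": 0,"tz": 10,"wx": 0,"wy": 0,"wz": 0},{"tx": 0,"ty": 0,"tz": 18,"wx": 0,"wy": 0,"wz": 0},{"tx": 0,"ty": 0,"tz": 26,"wx": 0,"wy": 0,"wz": 0},{"tx": 0,"ty": 0,"tz": 34,"wx": 0,"wy": 0,"wz": 0},{"tx": 0,"ty": 0,"tz": 42,"wx": 0,"wy": 0,"wz": 0},{"tx": 0,"ty": 0,"tz": 49,"wx": 0,"wy": 0,"wz": 0},{"tx": 0,"ty": 0,"tz": 54,"wx": 0,"wy": 0,"wz": 0},{"tx": 0,"ty": 0,"tz": 57,"wx": 0,"wy": 0,"wz": 0},{"tx": 0,"ty": 0,"tz": 58,"wx": 0,"wy": 0,"wz": 0},{"tx": 0,"ty": 0,"tz": 58,"wx": 0,"wy": 0,"wz": 0},{"tx": 0,"ty": 0,"tz": 58,"wx": 0,"wy": 0,"wz": 0}]}}

```text
time: 12.35
eef_pos: [0.5156, 0.0018, 0.293]
tcp_rot: [-0.574, 0.819, 0.001, 0.0]
contact_force: [-2.6, 2.0, 8.9]
opening: -0.0
```

```bash
cat > pv.py <<'E'
from h import *
import sys
stt()
v=shot('scene')['img'][:,:,::-1];a=cv2.resize(v[150:290,240:400],None,fx=2.5,fy=3,interpolation=3)
v=shot('side')['img'][:,:,::-1];b=cv2.resize(v[150:290,220:380],None,fx=2.5,fy=3,interpolation=3)
cv2.imwrite('pics/%s.png'%sys.argv[1],np.hstack([a,b]))
shot('wrist',sys.argv[1]+'w')
E
python3 pv.py p2
```

```text
12.35 [0.5156 0.0018 0.293 ] yaw -110.0 q [-0.19  0.06  2.05  0.    1.03  1.73] F [-2.6  2.   8.9] -0.0
```

View pics/p2.png

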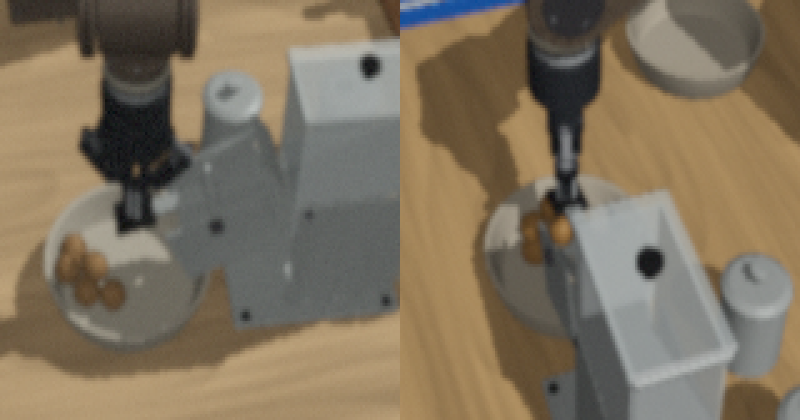

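View pics/p2w.png

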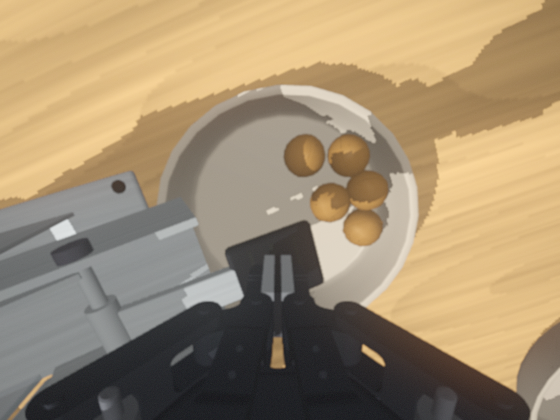

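The wrist view shows all five walnuts in the dish, at (305,155), (349,155), (368,188), (330,202) and (362,227). The hopper is empty, and 9 N on the tip means the lever is on its stop. I'll hold a moment, then release slowly.

Emit:
{"op": "apply_moves", "data": {"steps": [{"tx": 0,"ty": 0,"tz": 0,"wx": 0,"wy": 0,"wz": 0},{"tx": 0,"ty": 0,"tz": 0,"wx": 0,"wy": 0,"wz": 0},{"tx": 0,"ty": 0,"tz": 0,"wx": 0,"wy": 0,"wz": 0},{"tx": 0,"ty": 0,"tz": 0,"wx": 0,"wy": 0,"wz": 0},{"tx": 0,"ty": 0,"tz": -12,"wx": 0,"wy": 0,"wz": 0},{"tx": 0,"ty": 0,"tz": -24,"wx": 0,"wy": 0,"wz": 0},{"tx": 0,"ty": 0,"tz": -36,"wx": 0,"wy": 0,"wz": 0},{"tx": 0,"ty": 0,"tz": -50,"wx": 0,"wy": 0,"wz": 0},{"tx": 0,"ty": 0,"tz": -70,"wx": 0,"wy": 0,"wz": 0},{"tx": 0,"ty": 0,"tz": -100,"wx": 0,"wy": 0,"wz": 0},{"tx": 40,"ty": -18,"tz": -115,"wx": 0,"wy": 0,"wz": 0},{"tx": 85,"ty": -36,"tz": -120,"wx": 0,"wy": 0,"wz": 0}]}}

```text
time: 13.7
eef_pos: [0.5205, -0.0906, 0.4153]
tcp_rot: [-0.575, 0.818, -0.002, 0.002]
contact_force: [0.6, -0.1, 0.3]
opening: -0.004
```

Emit:
{"op": "apply_moves", "data": {"steps": [{"tx": 20,"ty": -10,"tz": 0,"wx": 0,"wy": 0,"wz": 0},{"tx": 30,"ty": -15,"tz": 0,"wx": 0,"wy": 0,"wz": 0},{"tx": 30,"ty": -15,"tz": 0,"wx": 0,"wy": 0,"wz": 0},{"tx": 30,"ty": -15,"tz": 0,"wx": 0,"wy": 0,"wz": 0}]}}

```text
time: 14.1
eef_pos: [0.5238, -0.1234, 0.4113]
tcp_rot: [-0.574, 0.819, 0.001, -0.0]
contact_force: [-0.1, -0.1, -0.1]
opening: -0.002
```

```bash
python3 pv.py p3; python3 -c "
from d import *
dish('scene','c6');dish('wrist')"
```

```text
14.1 [ 0.5238 -0.1234  0.4113] yaw -110.0 q [-0.42 -0.02  1.91  0.    1.26  1.5 ] F [-0.1 -0.1 -0.1] -0.0
scene 0.71 [ 0.5131 -0.0056] 0.072
wrist 0.7 [ 0.5098 -0.0052] 0.086
```

View pics/p3.png

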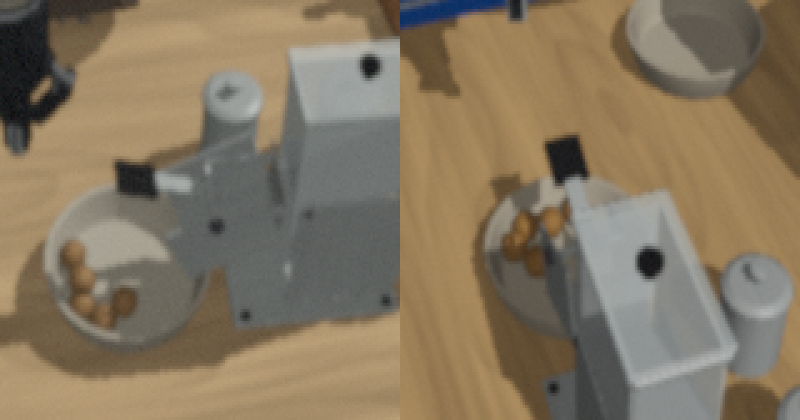

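View pics/p3w.png

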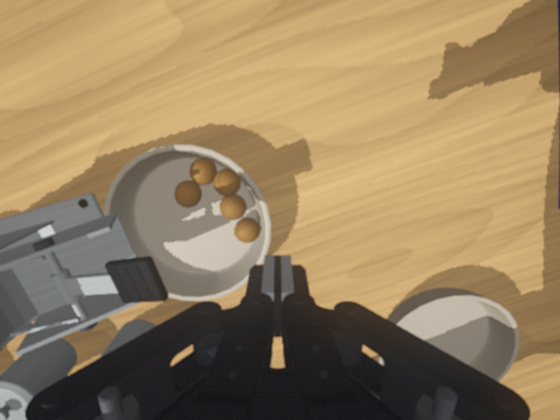

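View pics/c6.png

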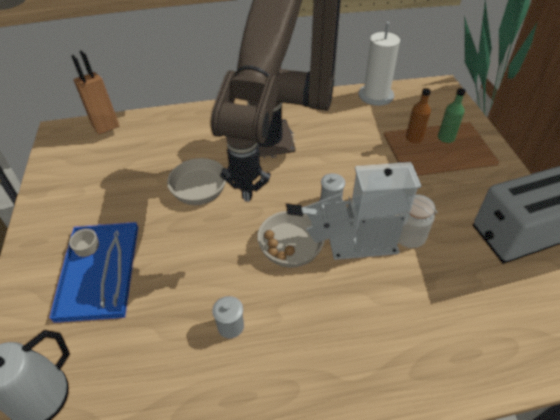

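The lever is back up (paddle at (294,210), as at the start), all five walnuts are in the dish, and the cups and jar are unmoved. I'll let the walnuts settle, then hand in.

Emit:
{"op": "apply_moves", "data": {"steps": [{"tx": 0,"ty": 0,"tz": 0,"wx": 0,"wy": 0,"wz": 0},{"tx": 0,"ty": 0,"tz": 0,"wx": 0,"wy": 0,"wz": 0},{"tx": 0,"ty": 0,"tz": 0,"wx": 0,"wy": 0,"wz": 0},{"tx": 0,"ty": 0,"tz": 0,"wx": 0,"wy": 0,"wz": 0},{"tx": 0,"ty": 0,"tz": 0,"wx": 0,"wy": 0,"wz": 0},{"tx": 0,"ty": 0,"tz": 0,"wx": 0,"wy": 0,"wz": 0},{"tx": 0,"ty": 0,"tz": 0,"wx": 0,"wy": 0,"wz": 0},{"tx": 0,"ty": 0,"tz": 0,"wx": 0,"wy": 0,"wz": 0}]}}

```text
time: 15.25
eef_pos: [0.524, -0.1241, 0.4117]
tcp_rot: [-0.574, 0.819, -0.0, 0.0]
contact_force: [0.8, 0.4, -0.2]
opening: -0.0
```

```bash
python3 -c "
from h import *
stt();shot('wrist','w7');print(ctrl.sign_off())"
```

```text
15.25 [ 0.524  -0.1241  0.4117] yaw -110.0 q [-0.42 -0.02  1.9  -0.    1.26  1.5 ] F [ 0.8  0.4 -0.2] -0.0
the job is handed in; nothing more can be done
None
```

View pics/w7.png

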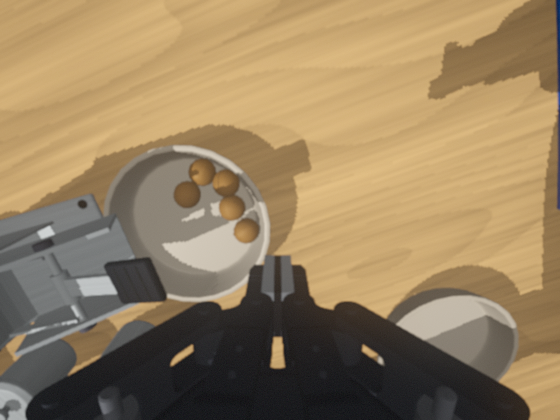

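All five walnuts are in the dish under the spout. I pushed the left-most dish there with the open fingertips, then pressed the paddle to its stop with them shut (about 9 N). I held it until the nuts were in, let go, backed off and handed in at 15.3 s.

- **Dish:** it measures about (0.512, -0.005), within about 1 cm of the spot I worked out for it. The cameras disagree by 3–5 mm on the dish and up to about 1 cm on the dispenser, still inside the 3 cm allowed.
- **Walnuts:** the last wrist picture shows all five in the dish, and they hardly moved over the final second.
- **Lever:** the paddle looks back where it started, so I take the gate as shut; I could not measure the lever angle directly.
- **Bystanders:** cups A to C and the jar look unmoved. I checked them by eye, not by measuring.
- **Robot:** it was touching nothing at the end, with under 1 N on the wrist.

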